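Dock a power brick behind the gravity catch of a test cradle

ROBOT

A 7-joint arm with a two-finger parallel gripper is mounted at the origin on a cart in front of the work surface, level with it; the furniture and walls round the work are solid. World frame = base frame: x ahead of the robot, y to its left, z up, the work surface at z = 0. Lengths are in m, angles in rad, forces in N, time in s.
With the tool pointing down it reaches from about 0.4 to 0.875 m from the base axis. Payload 19.3 kg.
Tool frame: the origin (TCP) lies between the finger pads; the fingertips stand 17 mm ahead of it and the grasp point (between the pads) lies 2 mm behind it (bot.finger_overhang is the distance from the TCP to the fingertips, in m); z points along the fingers, y is the line along which they close (so a half turn about z gives the same grasp; the last joint's range is limited). The gripper opens to 85 mm and grips with 20 to 120 N. Pads are 22 mm wide; open, the fingers measure 114 mm over their backs; the gripper's body (76 mm by 85 mm) begins 54 mm behind the grasp point. The pads swing forward as they close: fully open they stand 13 mm farther back than shut.
Start: joints at [-1.31, 0.521, -0.036, 1.599, 0.021, 1.021, -0.113], TCP at [0.203, 0.591, 0.248] pointing down, gripper open.
Joint ranges: [-2.91, 2.91], [-0.3, 2.13], [-1.5, 1.42], [0.17, 2.43], [-1.26, 4.41], [0.16, 1.93], [-2.52, 2.52]. Speed limits (rad/s): [1.89, 1.89, 2.39, 2.39, 3.01, 3.01, 3.01].

INTERFACE

Orientations are given as [roll, pitch, yaw] about the fixed x, y, z axes, in that order (R = Rz(yaw) Ry(pitch) Rx(roll)).
In Python, from workcell import observe, grab_frame, bot gives the robot as it stands.
- The arm moves only by the shell command python3 -m crank 'ROWS' [FORCE]. ROWS is a JSON object of lists of equal length, an entry for each row: "linear": the shift along the world's x, y, z each as a share of 0.25 m, from -1 to 1, a list of three; "delta_rot": the turn, a rotation vector about the world's x, y, z each as a share of 30 degrees, from -1 to 1, a list of three; "fingers": the opening, from -1 (shut) to 1 (fully open). In form: {"linear": [[dx, dy, dz], ...], "delta_rot": [[rx, ry, rz], ...], "fingers": [fingers, ...]}. A call has 1 to 5 rows; each row is the pose to reach, as a shift and turn from the pose commanded when the call began; what a row does not reach only later rows make up. A row lasts 1/10 s, in which the tool goes at most 50 mm and 8.59 degrees, less where a joint would pass 70% of its speed; a pose out of reach is approached as far as the arm can. A call with a number of a shift or a turn outside -1 to 1 is refused whole. A call with a gripper value outside its range is refused whole. The fingers move at their own pace and stop on an object; FORCE is the grip in N (left out, the last holds). Time passes only in rows, so rows that repeat a pose let the fingers close. It gives the time, the measured TCP pose, the force, the opening and the grip force at its end, in the units of the state.
- observe(): the state, without advancing time (a new reading comes with each control period).
- grab_frame(name): name is "side" or "top" or "wrist"; returns a dict with "image" (480x640x3 uint8, red, green, blue), "mtx" (3x3 intrinsics, pixels), "xyz" and "orientation" of the camera in the world. Camera axes: x right, y down, z forward; pixel columns grow to the right and rows downward; lengths in m; the calibration is good to about 2 mm. A picture is of the moment at which its call begins. There is no depth.
- bot.job_done(): hands the job in; it is judged then, once.
The state is a dict: "clock": time; "qpos": joint angles; "qd": joint speeds; "joint_efforts": joint torques, N m; "position": TCP position; "tool_rot": TCP orientation; "force": force on the tool from outside, world axes, zero at the start; "moment": the same for the moment, N m; "grip_width": finger opening in m; "finger_force": force on a finger pad.
Only numpy, scipy, OpenCV 4.12 (cv2) and the standard library are available. Lean on these libraries where they do the work, as an engineer would, in place of code of your own. Each camera call takes 0.05 s, during which the arm holds its last target. There are 200 camera calls.

TASK

Draw the transport lock of the test cradle out to its end stop so that its bolt clears the lane. Then lay the black power brick flat on the cradle's front deck, slide it lengthways into the lane so that the brick's own leading edge lifts the hinged catch (do not lift the catch with the fingers), and push it in against the spring until the catch drops down behind it and holds it when you let go. Leave the loose things around it where they are.

Things in the scene. Friction and masses are not known exactly. Their poses are not given: they have to be found in the camera images.
- cradle: Docking cradle, fixed to the bench: aluminium deck 258 x 144 mm, 8 mm thick (x -130 to +128, y -52 to +92 mm). Origin at bench level on the lane's centre line, below the lowered catch's tip; z up, x = push-in direction, y left of it. Lane 51 mm wide between 6 mm rails, tops 22 mm above the bench, x -20 to +100 mm. In front of x = -55 mm the deck is open: room for fingers beside the brick.
- lane_mouth (a point): Mouth of the lane on the deck's top (8 mm high), at cradle x = -42, y = 0 mm. From here the rails' ends taper in from 65 mm wide to the 51 mm lane at x = -20 mm. Above its right half is the catch's hinge barrel (x -50 to -40 mm): lay the brick down with its leading end short of x = -52 mm. Right of it stands the catch's hinge post, 16 x 10 mm, 58 mm high (cradle x -53 to -37, y -45 to -35 mm).
- hood_edge (a point): Middle of the front top edge of the grey hood that covers the lane from cradle x = 36 to 107 mm; top 44 mm, underside 41 mm above the bench, 73 mm wide. Nothing can be lowered into the lane there.
- plunger_face (a point): Front face of the spring plunger (14 x 14 mm) inside the hood, on the centre line, 22 mm above the bench; at rest at cradle x = 72 mm. It meets the brick's leading face there and resists with 2.5 N, rising to 4 N (with friction the push may take 20 N, or 5 N if the pusher rises a few mm on the way and does not press the brick down). Two rubber bump stops at x = 89 mm end the brick's travel hard (brick centre at x = 52 mm).
- power_brick: The black mains power brick, a plain box 48 x 74 x 28 mm (its x, y, z), about 0.18 kg, lying flat on the bench right of the cradle. Origin at the centre of its underside; y along its length. Either end may go in first. Docked and held by the catch, it lies on the deck, lengthways along the cradle's x axis, its centre at about cradle x = +38 mm.
- catch (a joint): Hinge angle of the catch, rad: 0 lowered on its rest stop, grows as the tip lifts, to 0.8; falls by its own weight. Hinge axis along cradle y at x = -45 mm, 48 mm high. The brick going in lifts it to about 0.4 and it rides on the brick's top with its tip 8 mm farther in; it drops once the brick's centre has passed about cradle x = 46 mm; the spring then brings the brick back against it.
- catch_plate: The catch's steel plate, 20 mm wide, 50 mm long, with an upturned lip, sloping from its hinge down into the lane. Origin on the hinge axis (barrel radius 5 mm, underside 43 mm high: the brick on the deck passes below). It covers only the right half of the lane (cradle y -24.5 to -4.5 mm); the left part stays free for pushing the brick's rear face. Anything under its tip keeps it from dropping.
- catch_tip (a point): Middle of the catch's holding edge; lowered it is at cradle x = +0.5, y = -14.5 mm, 20 mm above the bench (the plate's lowest point is 17.5 mm high).
- transport_lock (a joint): Travel of the transport lock, m: 0 bolt across the lane, 0.025 at its end stop, bolt clear. Grows along the cradle's +y axis (outward). Starts between 0 and 0.006. Sliding friction about 1.5 N; stays where it is left. At 0 the 10 mm thick bolt reaches through the left rail to cradle y = +3 mm at x = -10 mm, 16 mm high, and stops the brick.
- lock_grip (a point): Middle of the transport lock's upright black grip, 14 x 14 mm in plan, 42 mm above the bench; its top is at 54 mm, its foot at 23 mm. At cradle x = -10 mm, y = 45 mm + the lock's travel. Moves with the lock.
- screw_jar: Bystander: glass jar with a green lid, 52 mm across, 54 mm high, loose. Origin at the centre of its underside.
- tape_black_roll: Bystander: black tape roll lying flat, 56 mm across, 18 mm high, loose. Origin at the centre of its underside.
- flux_tin: Bystander: low yellow round tin, 46 mm across, 18 mm high, loose. Origin at the centre of its underside.

How it is judged:
On the way, in this order (a step that is already met when the one before it is completed fails the run):
1. the transport lock is drawn to its end stop (within 2 mm) (value of joint transport_lock above 0.023 m), for 0.2 s.
2. the brick, flat on the deck, has lifted the catch by more than 0.25 rad and carries it, with no finger on the catch (value of joint catch above 0.25 rad and contact force between power_brick and catch_plate above 0.05 N and contact force between the fingers and catch_plate below 0.05 N and x of power_brick in the frame of cradle below 0.046 m and angle between power_brick's own z axis and vertical below 0.15 rad), for 0.05 s.
At the end, for the whole second after the job is handed in: The brick lies at rest on the deck inside the lane, lengthways (within 0.08 rad and 4 mm of the centre line), its centre 34 to 53.5 mm past the cradle's origin, the catch fully down behind it (below 0.05 rad), the transport lock still within 3 mm of its end stop (x of power_brick in the frame of cradle between 0.034 and 0.0535 m and y of power_brick in the frame of cradle between -0.004 and 0.004 m and z of power_brick in the frame of cradle between 0.004 and 0.012 m and angle between the y axis of power_brick and the x axis of cradle, either way round below 0.08 rad and value of joint catch below 0.05 rad and value of joint transport_lock above 0.022 m and linear speed of power_brick below 0.01 m/s); the robot touches nothing.
It fails at once if the screw jar is moved more than 25 mm (distance of screw_jar from where it was at the start of the episode above 0.025 m).
It fails at once if the black tape roll is moved more than 25 mm (distance of tape_black_roll from where it was at the start of the episode above 0.025 m).
It fails at once if the yellow tin is moved more than 25 mm (distance of flux_tin from where it was at the start of the episode above 0.025 m).
It also fails if it takes over 67 s, if anything falls off the work surface, if the arm or the gripper's body presses on something with over 40 N, if the wrist force passes 120 N, or if a joint passes its speed limit or range.

## Working session

There is one attempt and no reset: what is moved stays moved. The work goes in short steps, Python scripts to look and compute and a shell command to move; the robot and the scene stay as the last step left them, time stands still between calls to the robot, and variables do not carry over. Pictures are saved under pics/ and viewed, at most 13 in all, crops included, and the job is handed in when it is done.

```bash
ls; mkdir -p pics
python3 - <<'E'
from workcell import observe, grab_frame, bot
import cv2, pickle
s=observe(); print(s)
for n in ("side","top"):
    f=grab_frame(n); cv2.imwrite(f"pics/{n}0.png",f["image"][:,:,::-1]); pickle.dump(f,open(f"pics/{n}0.pkl","wb"))
    print(n,f["mtx"],f["xyz"],f["orientation"])
E
```

```text
pics
{'clock': 0.0, 'qpos': array([-1.31020845,  0.5220444 , -0.03635846,  1.60000041,  0.02121884,
        1.02112067, -0.11279483]), 'qd': array([ 1.44905205e-03,  2.16394621e-03,  2.06061856e-03,  2.84977341e-04,
        1.25330879e-05, -2.75323079e-04,  4.89968505e-04]), 'joint_efforts': array([-5.30194829e-04, -9.27096605e+01,  1.97988577e+00, -3.69933951e+01,
        1.78593665e-02,  8.04752985e-03, -4.50923028e-05]), 'position': array([0.20290907, 0.59080071, 0.24770917]), 'tool_rot': array([-3.14040865e+00,  8.61907772e-05,  2.81083666e+00]), 'force': array([-0.93668186,  0.22211744, -0.2765274 ]), 'moment': array([-0.00594387,  0.02756724, -0.0161359 ]), 'finger_force': 0.0, 'grip_width': 0.08542845689365443}
side [[486.29208356   0.         311.20151032]
 [  0.         486.29208356 243.50354374]
 [  0.           0.           1.        ]] [0.2765007  1.18300693 0.72129492] [-2.13061944  0.02058739 -2.89605214]
top [[450.35314559   0.         315.22234819]
 [  0.         450.35314559 237.47306056]
 [  0.           0.           1.        ]] [0.36853965 0.16731182 1.0608421 ] [-2.99981173  0.01351008 -1.57815579]
```

View pics/side0.png

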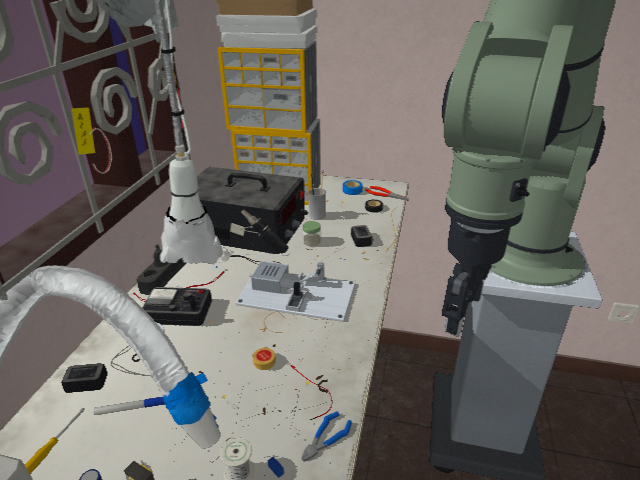

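View pics/top0.png

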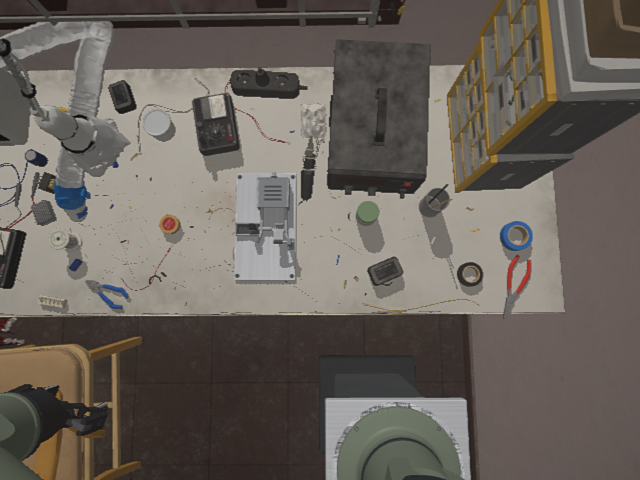

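The side view shows the cradle at about (297,288), the brick at (361,235) and the jar at (312,232). In the top view the deck corners are about (236,172), (297,172), (298,283) and (235,283), the brick is at (385,271), the jar at (368,212), and push-in points up in the image, roughly world +x. I'll take enlarged crops of both.

```bash
cat > h.py <<'E'
import numpy as np, cv2, pickle
from scipy.spatial.transform import Rotation as Ro
from scipy.optimize import least_squares
def proj(f,P):
    R=Ro.from_euler('xyz',f["orientation"]).as_matrix()
    c=(np.atleast_2d(P)-f["xyz"])@R
    return (c@f["mtx"].T)[:,:2]/c[:,2:]
def ray(f,p):
    R=Ro.from_euler('xyz',f["orientation"]).as_matrix()
    d=R@np.linalg.solve(f["mtx"],[p[0],p[1],1]); return f["xyz"],d
def atz(f,p,z):
    o,d=ray(f,p); return o+d*(z-o[2])/d[2]
def tri(fs,ps):
    A=[];b=[]
    for f,p in zip(fs,ps):
        o,d=ray(f,p); d=d/np.linalg.norm(d); M=np.eye(3)-np.outer(d,d); A.append(M); b.append(M@o)
    return np.linalg.lstsq(np.vstack(A),np.hstack(b),rcond=None)[0]
def crop(f,x,y,w,h,s,name):
    cv2.imwrite(name,cv2.resize(f["image"][y:y+h,x:x+w,::-1],None,fx=s,fy=s,interpolation=cv2.INTER_CUBIC))
E
python3 - <<'E'
from h import *
t=pickle.load(open("pics/top0.pkl","rb"));s=pickle.load(open("pics/side0.pkl","rb"))
crop(t,225,165,190,130,4,"pics/topc.png"); crop(s,230,210,160,120,5,"pics/sidec.png")
E
```

```text
(no output)
```

View pics/topc.png

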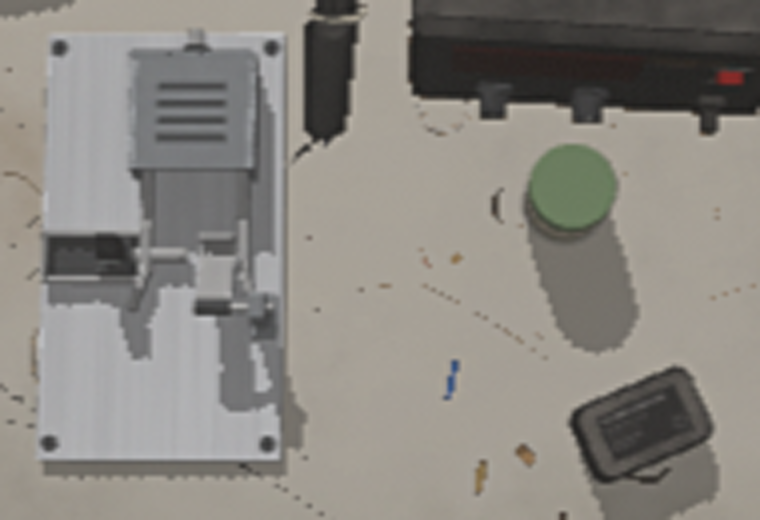

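View pics/sidec.png

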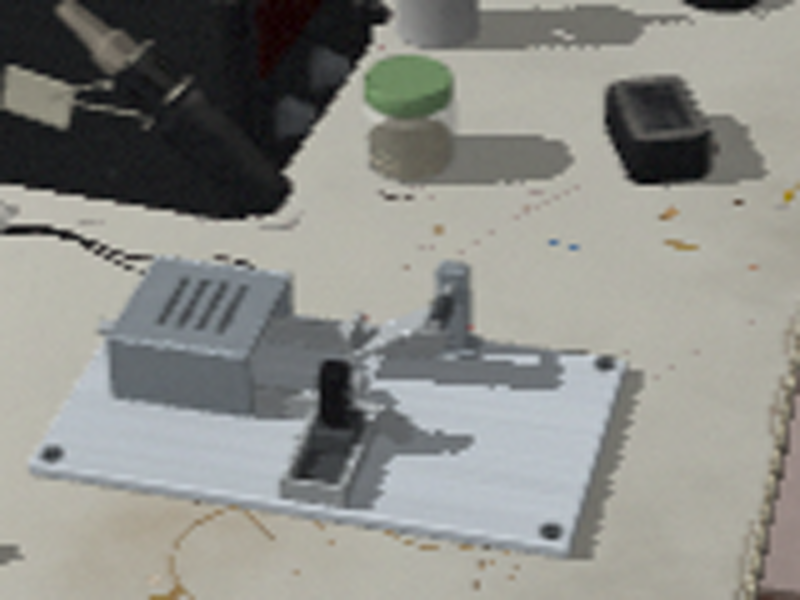

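Crop coordinates: in the top crop the deck corners are (50,33), (285,34), (284,460) and (40,460), the lock grip is at about (118,247) and the brick top spans (572,412), (680,367), (715,428), (605,480). In the side crop the deck corners are (30,468), (572,550) and (628,360), the grip top is at (335,365) and the brick top is around (655,112).

Run:
```python
from h import *
t=pickle.load(open("pics/top0.pkl","rb"));s=pickle.load(open("pics/side0.pkl","rb"))
T=lambda p:(np.array(p)+.5)/4-.5+[225,165]
S=lambda p:(np.array(p)+.5)/5-.5+[230,210]
ct=[T(p) for p in [(50,33),(285,34),(284,460),(40,460)]]
cs=[S(p) for p in [(30,468),(572,550),(628,360)]]
L=np.array([[.128,.092,.008],[.128,-.052,.008],[-.130,-.052,.008],[-.130,.092,.008]])
def W(q,P): 
    c,d=np.cos(q[2]),np.sin(q[2]); P=np.atleast_2d(P)
    return np.c_[q[0]+c*P[:,0]-d*P[:,1],q[1]+d*P[:,0]+c*P[:,1],P[:,2]]
ft=lambda q:(proj(t,W(q,L))-ct).ravel()
fs=lambda q:(proj(s,W(q,L[[0,3,2]]))-cs).ravel()
for n,f in (("top",ft),("side",fs),("both",lambda q:np.r_[ft(q),fs(q)])):
    r=least_squares(f,[.45,.25,0]); print(n,r.x,np.abs(r.fun).max())
q=r.x
for a,b in zip(cs,[ct[0],ct[3],ct[2]]): print("corner tri",tri([t,s],[b,a]))
print("pred lane mouth",W(q,[-.042,0,.008]),"grip top@0",W(q,[-.010,.045,.054]))
# grip, brick, jar
print("hinge post top tri",tri([t,s],[T((262,300)),S((453,266))]), W(q,[-.045,-.040,.058]))
print("grip top tri",tri([t,s],[T((108,246)),S((335,367))]))
B=np.array([[.037,.024,.028],[.037,-.024,.028],[-.037,-.024,.028],[-.037,.024,.028]]) #long axis along local x
bt=[T(p) for p in [(572,412),(680,367),(715,428),(605,480)]]
bt=np.array(bt)
c=bt.mean(0); print("brick top center tri",tri([t,s],[c,S((657,112))]), atz(t,c,.028), atz(s,S((657,112)),.028))
e=[atz(t,p,.028) for p in bt]
print(np.round(e,3), [np.linalg.norm(e[i]-e[(i+1)%4]) for i in range(4)])
v=(e[1]-e[0])+(e[2]-e[3]); print("brick long yaw",np.degrees(np.arctan2(v[1],v[0])))
print("jar lid",tri([t,s],[T((573,187)),S((409,80))]), atz(t,T((573,187)),.054))
```

```text
top [ 0.54989081  0.27756595 -0.00618513] 0.5678121768266067
side [ 0.5489101   0.28099644 -0.00368511] 0.5989589348053812
both [ 0.54959652  0.27836309 -0.00630762] 0.9524693243918705
corner tri [0.6785858  0.36849803 0.00452112]
corner tri [0.42093722 0.37002868 0.00477417]
corner tri [0.42001863 0.22697051 0.00579202]
pred lane mouth [[0.50759736 0.27862801 0.008     ]] grip top@0 [[0.53988056 0.32342528 0.054     ]]
hinge post top tri [0.50658785 0.2363099  0.05547772] [[0.50434511 0.23864773 0.058     ]]
grip top tri [0.54015944 0.32431127 0.05297835]
brick top center tri [0.43944273 0.01968826 0.02449563] [0.43925694 0.02019286 0.028     ] [0.43856891 0.02553781 0.028     ]
[[ 0.445  0.061  0.028]
 [ 0.471 -0.002  0.028]
 [ 0.435 -0.021  0.028]
 [ 0.406  0.043  0.028]] [np.float64(0.06749271039092532), np.float64(0.03989330827250018), np.float64(0.06987312577613412), np.float64(0.04280802300554847)]
brick long yaw -66.65596350621846
jar lid [0.57168849 0.05944466 0.05165136] [0.57119173 0.05969262 0.054     ]
```

```bash
python3 -m crank '{"linear":[[0.6,-0.8,0],[0.6,-0.8,0],[0.6,-0.8,0],[0.6,-0.8,0],[0.6,-0.8,0]],"delta_rot":[[0,0,0.62],[0,0,0.62],[0,0,0.62],[0,0,0.62],[0,0,0.62]],"fingers":[0,0,0,0,0]}' 30; python3 -m crank '{"linear":[[0.74,-0.27,-0.3],[0.74,-0.27,-0.3],[0.74,-0.27,-0.3],[0.74,-0.27,-0.3],[0.74,-0.27,-0.3]],"delta_rot":[[0,0,0],[0,0,0],[0,0,0],[0,0,0],[0,0,0]],"fingers":[0,0,0,0,0]}'
```

```text
clock: 0.6
position: [0.3539, 0.3892, 0.2482]
tool_rot: [-3.141, -0.0, 3.135]
force: [2.1, 1.4, 0.8]
grip_width: 0.0425
finger_force: 0.0
clock: 1.1
position: [0.5417, 0.3195, 0.1707]
tool_rot: [-3.138, -0.001, 3.13]
force: [-0.3, -0.4, -0.2]
grip_width: 0.0425
finger_force: 0.0
```

Run:
```python
from h import *
from workcell import observe, grab_frame
f=grab_frame("wrist"); print(observe()["position"],f["xyz"],f["orientation"])
f=grab_frame("wrist"); print(observe()["position"],f["xyz"]); pickle.dump(f,open("pics/w1.pkl","wb"))
cv2.imwrite("pics/w1.png",f["image"][:,:,::-1])
q=[.5497,.2784,-.006]
P=np.array([[-.01,.045,.054],[.036,0,.044],[-.045,-.04,.058],[-.0,-.0145,.02],[-.042,0,.008],[-.13,0.092,.008]])
c,d=np.cos(q[2]),np.sin(q[2]);W=np.c_[q[0]+c*P[:,0]-d*P[:,1],q[1]+d*P[:,0]+c*P[:,1],P[:,2]]
print(proj(f,W).round())
```

```text
[0.54090687 0.32023281 0.17089472] [0.46944195 0.32118205 0.29734459] [2.85534655 0.0028807  1.55942178]
[0.53894661 0.32196851 0.17186636] [0.46872289 0.3218604  0.29759106]
[[327. 236.]
 [266. 293.]
 [193. 185.]
 [249. 237.]
 [268. 179.]
 [394.  52.]]
```

View pics/w1.png

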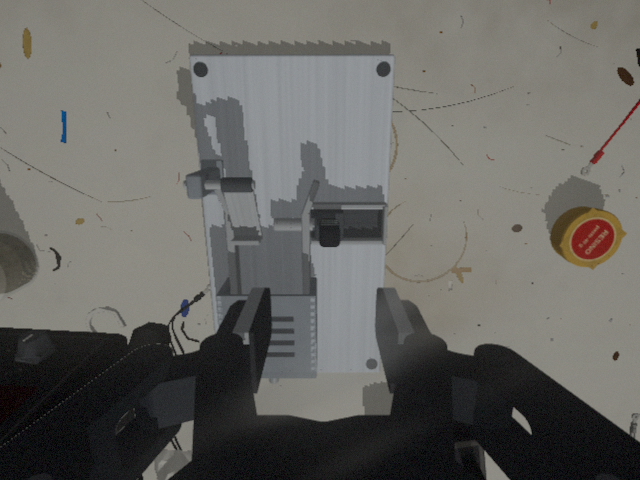

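The wrist view shows the lock grip at about (329,235), against a projected (327,236). The deck's front left corner is at (394,56) against (394,52), so the pose holds. Descending to the grip.

```bash
python3 -m crank '{"linear":[[0.01,0.004,-0.25],[0.01,0.004,-0.40],[0.01,0.004,-0.49],[0.01,0.004,-0.49],[0.01,0.004,-0.49]],"delta_rot":[[0,0,0],[0,0,0],[0,0,0],[0,0,0],[0,0,0]],"fingers":[0,0,0,0,0]}'; python3 -m crank '{"linear":[[0,0,0],[0,0,0],[0,0,0],[0,0,0],[0,0,0]],"delta_rot":[[0,0,0],[0,0,0],[0,0,0],[0,0,0],[0,0,0]],"fingers":[-1,-1,-1,-1,-1]}' 30
```

```text
clock: 1.7
position: [0.5401, 0.3257, 0.052]
tool_rot: [3.141, 0.0, 3.137]
force: [0.4, 0.8, 0.6]
grip_width: 0.0425
finger_force: 0.0
clock: 2.2
position: [0.5412, 0.3253, 0.0527]
tool_rot: [3.14, 0.002, 3.135]
force: [-2.7, -0.5, 10.8]
grip_width: 0.0131
finger_force: 31.3
```

```bash
python3 -m crank '{"linear":[[0,0.02,0.01],[0,0.04,0.01],[0,0.055,0.01],[0,0.07,0.01],[0,0.07,0.01]],"delta_rot":[[0,0,0],[0,0,0],[0,0,0],[0,0,0],[0,0,0]],"fingers":[-1,-1,-1,-1,-1]}'; python3 -m crank '{"linear":[[0,0.01,0],[0,0.018,0],[0,0.024,0],[0,0.028,0],[0,0.028,0]],"delta_rot":[[0,0,0],[0,0,0],[0,0,0],[0,0,0],[0,0,0]],"fingers":[-1,-1,-1,-1,-1]}'
```

```text
clock: 2.7
position: [0.5409, 0.3423, 0.0533]
tool_rot: [3.142, 0.001, 3.135]
force: [6.5, 1.7, -15.8]
grip_width: 0.013
finger_force: 32.1
clock: 3.2
position: [0.541, 0.3481, 0.0533]
tool_rot: [-3.14, 0.0, 3.135]
force: [5.1, -2.7, -13.0]
grip_width: 0.0128
finger_force: 32.5
```

```bash
python3 -m crank '{"linear":[[0,0.008,-0.005],[0,0.012,-0.005],[0,0.016,-0.005],[0,0.02,-0.005],[0,0.02,-0.005]],"delta_rot":[[0,0,0],[0,0,0],[0,0,0],[0,0,0],[0,0,0]],"fingers":[-1,-1,-1,-1,-1]}'
```

```text
clock: 3.7
position: [0.5412, 0.3488, 0.053]
tool_rot: [-3.134, -0.001, 3.132]
force: [-3.8, -29.1, 18.3]
grip_width: 0.0129
finger_force: 36.5
```

```bash
python3 -m crank '{"linear":[[0,-0.018,0],[0,-0.018,0],[0,-0.018,0],[0,-0.018,0],[0,-0.018,0]],"delta_rot":[[0,0,0],[0,0,0],[0,0,0],[0,0,0],[0,0,0]],"fingers":[-1,-0.2,-0.2,-0.2,-0.2]}'; python3 -m crank '{"linear":[[0,0,0.2],[0,0,0.4],[0,-0.2,0.4],[-0.2,-0.4,0.4],[-0.4,-0.6,0.4]],"delta_rot":[[0,0,0],[0,0,0],[0,0,0],[0,0,0],[0,0,0]],"fingers":[0,0,0.5,1,1]}';python3 -m crank '{"linear":[[-0.1,-0.9,0],[-0.1,-0.9,0],[-0.1,-0.9,0],[-0.1,-0.9,0],[-0.1,-0.9,0]],"delta_rot":[[0,0,-1],[0,0,-1],[0,0,-1],[0,0,-1],[0,0,-1]],"fingers":[1,1,1,1,1]}'
```

```text
clock: 4.2
position: [0.5404, 0.3501, 0.0522]
tool_rot: [3.141, 0.0, 3.136]
force: [0.4, 0.7, 0.1]
grip_width: 0.0342
finger_force: 0.0
clock: 4.7
position: [0.469, 0.2273, 0.1521]
tool_rot: [3.141, 0.001, 3.134]
force: [0.9, 0.6, 1.2]
grip_width: 0.0831
finger_force: 0.0
clock: 5.2
position: [0.444, 0.0005, 0.1523]
tool_rot: [-3.141, 0.001, 2.606]
force: [0.1, 0.6, 0.1]
grip_width: 0.0857
finger_force: 0.0
```

```bash
python3 -m crank '{"linear":[[0,0.12,0.2],[0,0.12,0.2],[0,0.12,0.2],[0,0.12,0.2],[0,0.12,0.2]],"delta_rot":[[0,0,-1],[0,0,-1],[0,0,-1],[0,0,-1],[0,0,-1]],"fingers":[1,1,1,1,1]}'
python3 - <<'E'
from h import *
from workcell import observe, grab_frame
grab_frame("wrist")
for n in ("wrist","top"):
    f=grab_frame(n); pickle.dump(f,open(f"pics/{n}2.pkl","wb")); cv2.imwrite(f"pics/{n}2.png",f["image"][:,:,::-1])
s=observe();print(s["clock"],s["position"],s["tool_rot"],s["grip_width"])
t=f
g=t["image"]; 
crop(t,230,180,100,100,5,"pics/topc2.png")
E
```

```text
clock: 5.7
position: [0.4449, 0.0343, 0.2022]
tool_rot: [3.141, 0.0, 2.088]
force: [-0.3, 0.2, 0.0]
grip_width: 0.085
finger_force: 0.0
5.85 [0.44479918 0.03400236 0.20202547] [-3.14153904e+00 -3.54847370e-05  2.09090202e+00] 0.08549179741948577
```

View pics/wrist2.png

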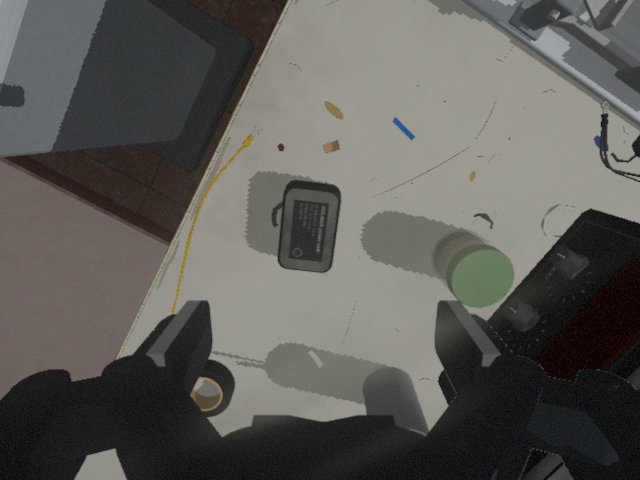

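The wrist view shows the brick's top at corners of about (286,180), (341,184), (333,272) and (278,269). The jar is at (480,275), well to the right of it.

Run:
```python
from h import *
w=pickle.load(open("pics/wrist2.pkl","rb"));t=pickle.load(open("pics/top0.pkl","rb"))
p=np.array([(286,180),(341,184),(333,272),(278,269)],float)
e=np.array([atz(w,a,.028) for a in p]);print(e.round(4),[np.linalg.norm(e[i]-e[(i+1)%4]).round(4) for i in range(4)])
print("c",e.mean(0)); v=e[2]-e[1]+e[3]-e[0]; print(np.degrees(np.arctan2(v[1],v[0])))
T=lambda p:(np.array(p)+.5)/4-.5+[225,165]
print(tri([w,t],[p.mean(0),np.mean([T(a) for a in [(572,412),(680,367),(715,428),(605,480)]],0)]))
j=atz(w,(480,275),.054);print("jar",j)
```

```text
[[ 0.4043  0.0463  0.028 ]
 [ 0.4436  0.0652  0.028 ]
 [ 0.4757 -0.0026  0.028 ]
 [ 0.4339 -0.0233  0.028 ]] [np.float64(0.0436), np.float64(0.075), np.float64(0.0466), np.float64(0.0757)]
c [0.43936356 0.0214084  0.028     ]
-65.78891116816125
[0.44087348 0.01712093 0.00617838]
jar [0.57029298 0.06058986 0.054     ]
```

```bash
python3 -m crank '{"linear":[[-0.04,-0.007,0],[-0.04,-0.007,-0.2],[-0.04,-0.007,-0.4],[-0.04,-0.007,-0.6],[-0.04,-0.007,-0.704]],"delta_rot":[[0,0,-0.2],[0,0,-0.2],[0,0,-0.2],[0,0,-0.2],[0,0,-0.2]],"fingers":[1,1,1,1,1]}'; python3 -m crank '{"linear":[[0,0,0],[0,0,0],[0,0,0],[0,0,0],[0,0,0]],"delta_rot":[[0,0,0],[0,0,0],[0,0,0],[0,0,0],[0,0,0]],"fingers":[1,0,-0.2,-0.4,-0.4]}' 40;  python3 -m crank '{"linear":[[0,0,0],[0,0,0],[0,0,0.1],[0,0,0.2],[0,0,0.3]],"delta_rot":[[0,0,0],[0,0,0],[0,0,0],[0,0,0],[0,0,0]],"fingers":[-0.4,-0.4,-0.4,-0.4,-0.4]}'
```

```text
clock: 6.35
position: [0.4334, 0.032, 0.0229]
tool_rot: [-3.139, -0.001, 1.985]
force: [0.8, -0.6, 0.7]
grip_width: 0.0852
finger_force: 0.0
clock: 6.85
position: [0.4357, 0.0324, 0.0277]
tool_rot: [3.139, 0.0, 1.984]
force: [-2.5, -0.6, 14.9]
grip_width: 0.0471
finger_force: 38.7
clock: 7.35
position: [0.4349, 0.0323, 0.103]
tool_rot: [3.14, -0.0, 1.984]
force: [-0.7, 1.1, -0.8]
grip_width: 0.0471
finger_force: 44.3
```

```bash
python3 -m crank '{"linear":[[0.02,0.15,0],[0.02,0.3,0],[0.02,0.5,0],[0.02,0.5,0],[0.02,0.5,0]],"delta_rot":[[0,0,1],[0,0,1],[0,0,1],[0,0,1],[0,0,1]],"fingers":[-0.4,-0.4,-0.4,-0.4,-0.4]}'; python3 -m crank '{"linear":[[0.024,0.15,0],[0.024,0.3,0],[0.024,0.489,0],[0.024,0.489,0],[0.024,0.489,0]],"delta_rot":[[0,0,1],[0,0,1],[0,0,1],[0,0,1],[0,0,1]],"fingers":[-0.4,-0.4,-0.4,-0.4,-0.4]}';  python3 -m crank '{"linear":[[0,0,0],[0,0,-0.04],[0,0,-0.08],[0,0,-0.12],[0,0,-0.12]],"delta_rot":[[0,0,0.2],[0,0,0.2],[0,0,0.2],[0,0,0.2],[0,0,0.2]],"fingers":[-0.4,-0.4,-0.4,-0.4,-0.4]}'
python3 - <<'E'
from h import *
from workcell import observe, grab_frame
grab_frame("wrist")
for n in ("wrist","top"):
    f=grab_frame(n); pickle.dump(f,open(f"pics/{n}3.pkl","wb")); cv2.imwrite(f"pics/{n}3.png",f["image"][:,:,::-1])
s=observe();print(s["clock"],s["position"],s["tool_rot"],s["grip_width"])
E
```

```text
clock: 7.85
position: [0.4398, 0.1583, 0.1021]
tool_rot: [3.14, 0.001, 2.511]
force: [-0.4, -1.5, -1.8]
grip_width: 0.0473
finger_force: 44.3
clock: 8.35
position: [0.446, 0.2789, 0.1015]
tool_rot: [-3.141, 0.0, 3.03]
force: [-0.2, -0.9, -0.9]
grip_width: 0.0471
finger_force: 44.3
clock: 8.85
position: [0.4452, 0.2785, 0.0694]
tool_rot: [-3.14, -0.002, 3.133]
force: [0.5, -0.4, -1.8]
grip_width: 0.0467
finger_force: 44.2
9.0 [0.44579878 0.2793645  0.0709823 ] [-3.14135559e+00 -1.52329206e-04  3.13455381e+00] 0.04708678598496995
```

View pics/wrist3.png

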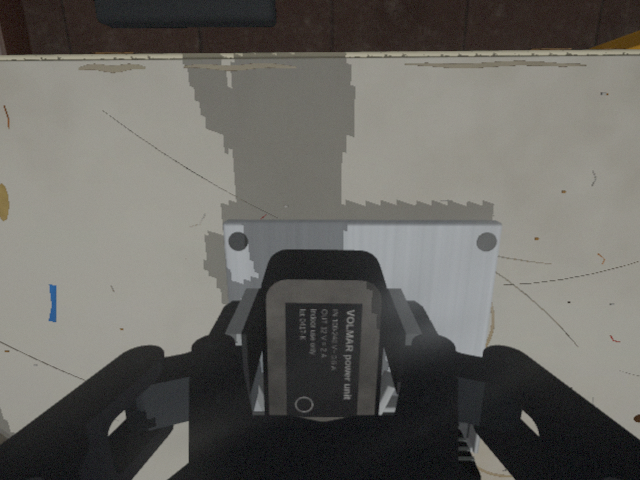

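The brick is square in the grip, centred at about column 323. The deck's front corners are at about (224,223) and (501,223). I'll check the lateral offset.

Run:
```python
from h import *
w=pickle.load(open("pics/wrist3.pkl","rb"))
a,b=atz(w,(224,222),.008),atz(w,(501,223),.008);print(a,b,np.linalg.norm(a-b)); 
v=b-a; yaw=np.arctan2(-v[0],v[1]); o=a+v*.052/.144; print("yaw",yaw,"origin",o+.130*np.array([np.cos(yaw),np.sin(yaw),0]))
for z in(.07,.075):print(atz(w,(265.,330),z),atz(w,(382,330),z), atz(w,(323,282),z))
```

```text
[0.42037364 0.22882828 0.008     ] [0.42199707 0.37067032 0.008     ] 0.14185132669243977
yaw -0.011444852617202721 origin [0.55095136 0.27856122 0.008     ]
[0.44669578 0.25763751 0.07      ] [0.44702043 0.30148276 0.07      ] [0.42743092 0.27953137 0.07      ]
[0.44379857 0.2585228  0.075     ] [0.44411041 0.3006392  0.075     ] [0.42529334 0.27955337 0.075     ]
```

```bash
python3 -m crank '{"linear":[[0,-0.001,-0.06],[0,-0.001,-0.1],[0,-0.001,-0.125],[0,-0.001,-0.138],[0,-0.001,-0.138]],"delta_rot":[[0,0,0],[0,0,0],[0,0,0],[0,0,0],[0,0,0]],"fingers":[-0.4,-0.4,-0.4,-0.4,-0.4]}'; python3 -m crank '{"linear":[[0.03,0,0],[0.06,0,0],[0.09,0,0],[0.12,-0.001,0],[0.13,-0.001,0]],"delta_rot":[[0,0,0],[0,0,0],[0,0,0],[0,0,0],[0,0,0]],"fingers":[-0.4,-0.4,-0.4,-0.4,-0.4]}'
```

```text
clock: 9.5
position: [0.4458, 0.2791, 0.0364]
tool_rot: [-3.141, -0.0, 3.135]
force: [-0.6, 0.7, -2.3]
grip_width: 0.0467
finger_force: 44.3
clock: 10.0
position: [0.4794, 0.2786, 0.0366]
tool_rot: [3.141, 0.0, 3.135]
force: [-1.8, 0.4, -2.6]
grip_width: 0.0468
finger_force: 44.2
```

```bash
python3 -m crank '{"linear":[[0,0,-0.006],[0,0,-0.006],[0,0,-0.006],[0,0,-0.006],[0,0,-0.006]],"delta_rot":[[0,0,0],[0,0,0],[0,0,0],[0,0,0],[0,0,0]],"fingers":[-0.4,-0.4,0.3,0.4,0.4]}'; python3 -m crank '{"linear":[[0,0,0],[0,0,0.1],[-0.0,0,0.3],[-0.1,0,0.4],[-0.24,0,0.4]],"delta_rot":[[0,0,0],[0,0,0],[0,0,0],[0,0,-1],[0,0,-1]],"fingers":[0.4,0.4,0.4,0.4,0.0]}'; python3 -m crank '{"linear":[[0,0.04,0],[0,0.04,0],[0,0.04,0],[0,0.04,0],[0,0.04,0]],"delta_rot":[[0,0,-1],[0,0,-1],[0,0,-1],[0,0,-1],[0,0,-1]],"fingers":[-1,-1,-1,-1,-1]}'; python3 -m crank '{"linear":[[0,0,0],[0,0,0],[0,0,0],[0,0,0],[0,0,0]],"delta_rot":[[0,0,-1],[0,0,-1],[0,0,-1],[0,0,-1],[0,0,-1]],"fingers":[-1,-1,-1,-1,-1]}'
python3 - <<'E'
from h import *
from workcell import observe, grab_frame
grab_frame("wrist")
for n in ("side","top"):
    f=grab_frame(n); pickle.dump(f,open(f"pics/{n}4.pkl","wb"))
    if n=="top":crop(f,225,165,90,130,4,"pics/t.png")
    else: crop(f,230,250,140,80,3,"pics/s.png")
a,b=cv2.imread("pics/t.png"),cv2.imread("pics/s.png")
c=np.zeros((520,800,3),np.uint8);c[:a.shape[0],:a.shape[1]]=a;c[:b.shape[0],370:370+b.shape[1]]=b[:, :430];cv2.imwrite("pics/c4.png",c)
s=observe();print(s["clock"],s["position"],s["tool_rot"],s["grip_width"],s["qpos"])
E
```

```text
clock: 10.5
position: [0.4781, 0.279, 0.035]
tool_rot: [-3.142, -0.0, 3.136]
force: [-0.5, -1.3, 0.9]
grip_width: 0.06
finger_force: 0.0
clock: 11.0
position: [0.4199, 0.2796, 0.138]
tool_rot: [3.136, 0.003, 2.827]
force: [0.1, 1.1, -0.6]
grip_width: 0.0466
finger_force: 0.0
clock: 11.5
position: [0.4181, 0.2891, 0.135]
tool_rot: [-3.141, 0.0, 2.311]
force: [0.4, -0.5, 0.1]
grip_width: -0.0003
finger_force: 0.0
clock: 12.0
position: [0.4182, 0.289, 0.1349]
tool_rot: [-3.141, 0.0, 1.79]
force: [0.0, 0.5, 0.9]
grip_width: 0.0001
finger_force: 0.0
12.15 [0.4182877  0.2888669  0.13501663] [-3.14146951e+00 -3.44075700e-05  1.79174301e+00] 0.00017030482395289303 [-0.94463992  0.52503459  0.29993743  2.01495183 -0.25194607  0.63654328
 -0.2580754 ]
```

View pics/c4.png

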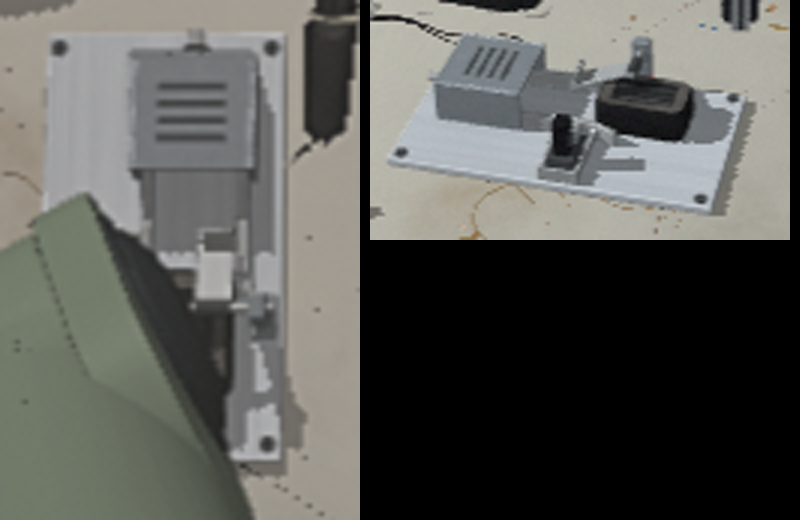

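The brick lies flat on the deck with its leading end in the mouth, clear of the lowered catch, and the lock grip is drawn out. Next I lower the shut fingers behind it.

```bash
python3 -m crank '{"linear":[[0,0.0,-0.1],[0,0.0,-0.2],[0,0.0,-0.3],[0,0.0,-0.4],[0,0.0,-0.4]],"delta_rot":[[0,0,-0.433],[0,0,-0.433],[0,0,-0.433],[0,0,-0.433],[0,0,-0.433]],"fingers":[-1,-1,-1,-1,-1]}'; python3 -m crank '{"linear":[[0.02,0,0],[0.04,0,0],[0.06,0,0],[0.08,0,0],[0.1,0,0]],"delta_rot":[[0,0,0],[0,0,0],[0,0,0],[0,0,0],[0,0,0]],"fingers":[-1,-1,-1,-1,-1]}'
```

```text
clock: 12.65
position: [0.4172, 0.2879, 0.0328]
tool_rot: [-3.138, 0.002, 1.563]
force: [-1.1, 0.2, 1.3]
grip_width: 0.0001
finger_force: 0.0
clock: 13.15
position: [0.4439, 0.2891, 0.0355]
tool_rot: [3.141, -0.0, 1.562]
force: [-2.3, 1.2, 0.6]
grip_width: 0.0001
finger_force: 1.1
```

```bash
python3 -m crank '{"linear":[[0.03,-0.001,0],[0.06,-0.001,0],[0.09,-0.002,0],[0.12,-0.002,0.0],[0.14,-0.002,0.002]],"delta_rot":[[0,0,0],[0,0,0],[0,0,0],[0,0,0],[0,0,0]],"fingers":[-1,-1,-1,-1,-1]}'; python3 -m crank '{"linear":[[0.03,0,0.001],[0.06,0,0.002],[0.09,0,0.003],[0.12,0,0.004],[0.14,0,0.005]],"delta_rot":[[0,0,0],[0,0,0],[0,0,0],[0,0,0],[0,0,0]],"fingers":[-1,-1,-1,-1,-1]}'
python3 - <<'E'
from h import *
from workcell import observe, grab_frame
f=grab_frame("side"); crop(f,255,250,100,75,6,"pics/s5.png")
E
```

```text
clock: 13.65
position: [0.4791, 0.2882, 0.0355]
tool_rot: [3.141, 0.0, 1.561]
force: [-1.4, 0.9, -1.1]
grip_width: 0.0
finger_force: 0.4
clock: 14.15
position: [0.5141, 0.2883, 0.0368]
tool_rot: [3.141, 0.0, 1.561]
force: [-1.2, 1.0, 0.0]
grip_width: 0.0003
finger_force: 0.5
```

View pics/s5.png

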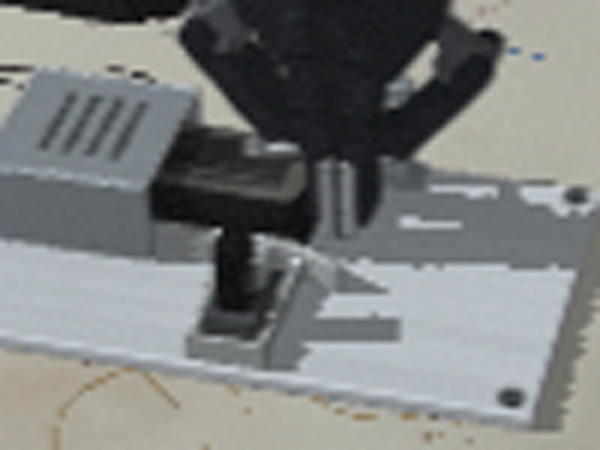

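The brick is in the lane, its front under the hood at about (160,190), with the catch riding on top at (270,150) and the fingers behind it at (345,200). Pushing on against the spring, rising slightly.

```bash
python3 -m crank '{"linear":[[0.03,0,0.002],[0.06,0,0.005],[0.09,0,0.01],[0.11,0,0.014],[0.12,0,0.017]],"delta_rot":[[0,0,0],[0,0,0],[0,0,0],[0,0,0],[0,0,0]],"fingers":[-1,-1,-1,-1,-1]}'; python3 -m crank '{"linear":[[0.008,0,0.003],[0.012,0,0.005],[0.016,0,0.007],[0.02,0,0.009],[0.02,0,0.009]],"delta_rot":[[0,0,0],[0,0,0],[0,0,0],[0,0,0],[0,0,0]],"fingers":[-1,-1,-1,-1,-1]}'
```

```text
clock: 14.7
position: [0.5435, 0.2883, 0.041]
tool_rot: [-3.141, 0.0, 1.561]
force: [-4.4, 0.4, -0.9]
grip_width: -0.0001
finger_force: 1.9
clock: 15.2
position: [0.5483, 0.2884, 0.0433]
tool_rot: [-3.142, 0.0, 1.561]
force: [-4.0, -1.2, 0.2]
grip_width: 0.0003
finger_force: 1.8
```

```bash
python3 -m crank '{"linear":[[0.004,0,0.001],[0.008,0,0.002],[0.012,0,0.003],[0.016,0,0.004],[0.016,0,0.004]],"delta_rot":[[0,0,0],[0,0,0],[0,0,0],[0,0,0],[0,0,0]],"fingers":[-1,-1,-1,-1,-1]}'
python3 - <<'E'
from h import *
from workcell import observe, grab_frame
f=grab_frame("side"); crop(f,255,250,100,75,6,"pics/s6.png")
E
```

```text
clock: 15.7
position: [0.5524, 0.2884, 0.0443]
tool_rot: [3.142, -0.0, 1.561]
force: [-4.1, -1.0, 0.4]
grip_width: -0.0005
finger_force: 1.9
```

View pics/s6.png

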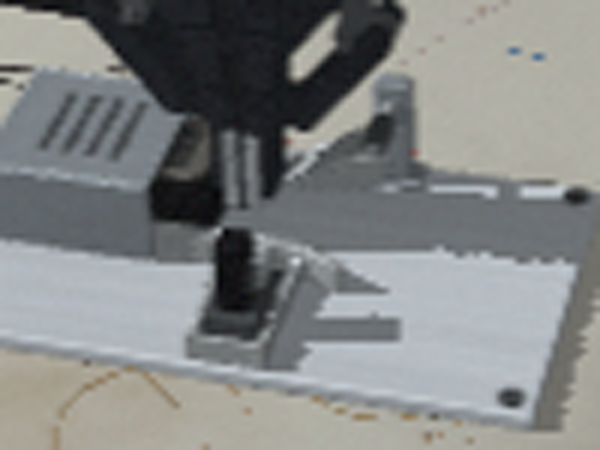

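The fingers are at (240,165) against the brick. The catch plate beside them at (330,160) may already be down, but its tip is hidden. I'll push gently on to the bump stop.

```bash
python3 -m crank '{"linear":[[0.004,0,0.001],[0.008,0,0.002],[0.012,0,0.002],[0.012,0,0.002],[0.012,0,0.002]],"delta_rot":[[0,0,0],[0,0,0],[0,0,0],[0,0,0],[0,0,0]],"fingers":[-1,-1,-1,-1,-1]}'
```

```text
clock: 16.25
position: [0.5534, 0.2883, 0.0442]
tool_rot: [-3.138, 0.001, 1.562]
force: [-14.2, -1.5, 1.5]
grip_width: -0.0002
finger_force: 7.0
```

The bump stop is reached at 14 N. Backing off now, then lifting away.

```bash
python3 -m crank '{"linear":[[-0.02,0,0],[-0.05,0,0],[-0.08,0,0],[-0.12,0,0],[-0.18,0,0]],"delta_rot":[[0,0,0],[0,0,0],[0,0,0],[0,0,0],[0,0,0]],"fingers":[-1,-1,-1,-1,-1]}'; python3 -m crank '{"linear":[[-0.02,0,0.1],[-0.04,0,0.3],[-0.2,0,0.5],[-0.4,0,0.7],[-0.5,0.2,0.8]],"delta_rot":[[0,0,0],[0,0,0],[0,0,0],[0,0,0],[0,0,0]],"fingers":[-1,-1,-1,-1,-1]}';  python3 -m crank '{"linear":[[0,0.2,0],[-0.1,0.5,0],[-0.2,0.8,0],[-0.2,1,0],[-0.2,1,0]],"delta_rot":[[0,0,0],[0,0,0],[0,0,0],[0,0,0],[0,0,0]],"fingers":[-1,-1,-1,-1,-1]}'
python3 - <<'E'
from h import *
from workcell import observe, grab_frame
grab_frame("side")
f=grab_frame("side"); g=grab_frame("top")
crop(f,240,250,110,80,4,"pics/s.png");crop(g,230,165,80,120,4,"pics/t.png")
a,b=cv2.imread("pics/t.png"),cv2.imread("pics/s.png")
c=np.zeros((480,320+440,3),np.uint8);c[:,:320]=a;c[:320,320:]=b;cv2.imwrite("pics/c7.png",c)
E
```

```text
clock: 16.75
position: [0.5103, 0.2884, 0.0451]
tool_rot: [3.14, -0.0, 1.561]
force: [-0.1, 0.2, 0.7]
grip_width: 0.0
finger_force: 0.0
clock: 17.25
position: [0.405, 0.3148, 0.2258]
tool_rot: [3.141, -0.001, 1.557]
force: [1.9, 2.5, 0.7]
grip_width: -0.0001
finger_force: 0.0
clock: 17.75
position: [0.3558, 0.5629, 0.2241]
tool_rot: [3.141, -0.001, 1.562]
force: [0.7, 0.5, -0.4]
grip_width: -0.0003
finger_force: 0.0
```

View pics/c7.png

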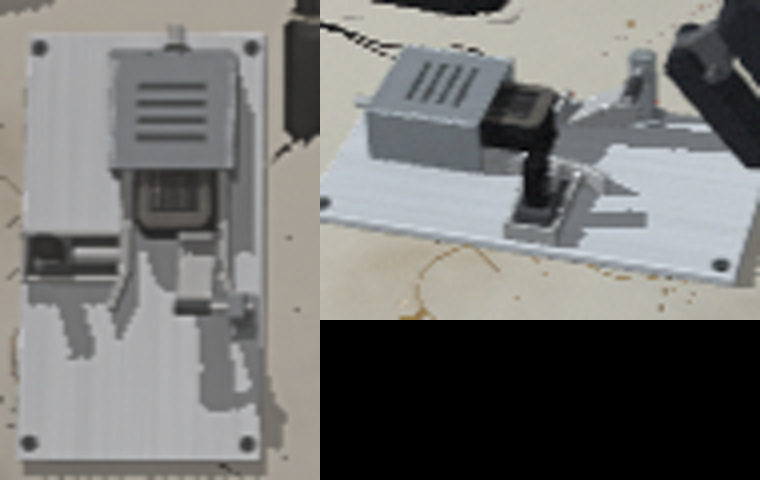

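The brick is docked, its rear at about (175,235) in the top crop with the lowered catch behind it at (197,270). The lock grip is drawn out at (50,250). Handing in.

```bash
python3 -c "
from workcell import bot
print(bot.job_done())"
```

```text
the job is handed in; nothing more can be done
None
```

I drew the transport lock to its end stop and pushed the brick in until it met the bump stops. In the last pictures the catch is down behind the brick, the loose things were left alone, and I handed the job in at about 18 s; no verdict came back.

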